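# Change the tube block on a shaker

### The job

Change the tube block on the shaker: swing the gate open, slide the finished block forward from under the lip at the back, lift it clear and set it down in the empty tray. Then load the fresh block from the worktop in its place, pushed fully home under the lip, and swing the gate fully shut in front of it. Keep both blocks upright and leave the timer, the petri dish and the marker where they are.

Things in the scene. Friction and masses are not known exactly. Their poses are not given: they have to be found in the camera images.
- shaker: small orbital shaker, standing still, fixed on the worktop: white housing 192 x 138 mm with two dials on its front face; on top an aluminium platform 212 x 124 mm, its top 70 mm above the worktop. Origin on the worktop under the platform's centre; x from its front (robot side) to its back, y to its left, z up. A lip at the back and the gate at the front hold a block on it.
- seat (a point): point on the platform top under the centre of a block that is fully home (touching the stop); 22 mm behind the shaker's origin, 70 mm above the worktop, axes as the shaker's. The platform is flat and open in front of it to x = -128 mm, so a block can be set down flat with its centre at x = -50 mm and pushed back from there.
- lip (a point): middle of the front edge of the steel lip, 50 mm behind the seat and 9 mm above the platform; axes as the shaker's. The lip is 56 mm wide (y) and overhangs the platform from an upright stop 20.5 mm behind this point; its flat underside is 9 mm above the platform, the front edge turned up a little. A seated block must come at least 21 mm forward before it can be lifted.
- guides (a point): point on the platform top midway between two straight guides, 46 mm behind the seat; axes as the shaker's. Guides 7 mm high with inner faces at y = +-32 mm (2 mm clear of a block on each side) run from x = -26 to +26 mm of this point and flare outward in front of that, to x = -43 mm.
- gate (a joint): angle of the swing gate, rad; vertical hinge with light friction, stays where left. 0 = shut against its stop: the bar lies across in front of the block, pointing to the shaker's -y. Grows as the free end swings towards the robot, clockwise from above; 1.57 = bar points to the shaker's -x, clear of the block's way; stop at 1.9. The bar's toe reaches 6 mm over a seated block's front tongue.
- gate_hinge (a point): the gate's hinge axis, at platform height, 78.5 mm in front of the seat and 50 mm to its left (+y); axes turn with the gate. The bar is 12 mm wide, 69 mm long and its top is 12 mm above the platform.
- gate_knob (a point): grip point on the gate's upright round black knob (16 mm diameter, standing from 12 to 47 mm above the platform); this point is 35 mm above the platform, on the knob's axis, 58 mm from the hinge axis. The knob can be pinched from any side or pushed.
- finished_block: tube block on the shaker at the start: ten tubes with low flat white caps (tops at 52 mm), 0.3 to 0.5 kg. Dark base plate 140 (x) x 60 (y) x 6 mm; on it, centred, an aluminium body 88 (x) x 44 (y) mm from 6 to 44 mm height, so a 26 mm tongue sticks out at each end. Origin at the centre of the underside, z up. Grip it across its 44 mm width. Same either way round.
- fresh_block: tube block standing on the worktop at the start: eight tubes with tall grey screw caps (tops at 59 mm) and two empty places; otherwise just like finished_block (same plate, body, origin, axes, mass). It may go on the shaker either way round.
- tray: empty shallow grey plastic tray with a rolled rim, fixed on the worktop, 182 (x) x 112 (y) mm outside, rim top 12.5 mm high; inside 170 x 100 mm, floor 4 mm above the worktop. Origin at the centre of the underside, x along its long side.
- timer: white bench timer, 66 x 66 x 19 mm, bystander; origin at the centre of its underside
- petri_dish: closed petri dish, 61 mm diameter, 13 mm high, bystander; origin at the centre of its underside
- marker: marker pen lying on the worktop, 118 x 13 x 13 mm, bystander; origin at the centre of its underside
Things that resemble listed ones, but are neither listed nor needed, are in the scene too. What is shaped like the fresh_block but turquoise is not meant.

How it is judged:
On the way, in this order (a step that is already met when the one before it is completed fails the run):
1. the gate is swung open (beyond 1.2 rad) with the finished block still under the lip (value of joint gate above 1.2 rad and x of finished_block in the frame of seat above -0.018 m and z of finished_block in the frame of seat below 0.006 m), for 0.1 s.
2. the finished block has been slid forward from under the lip while still down on the platform (more than 19 mm forward, less than 10 mm up) (x of finished_block in the frame of seat between -0.09 and -0.019 m and z of finished_block in the frame of seat below 0.01 m and angle between finished_block's own z axis and vertical below 0.2 rad).
3. the finished block stands flat in the tray, let go (x of finished_block in the frame of tray between -0.025 and 0.025 m and y of finished_block in the frame of tray between -0.028 and 0.028 m and z of finished_block in the frame of tray below 0.007 m and angle between finished_block's own z axis and vertical below 0.04 rad and contact force between the fingers and finished_block below 0.1 N), for 0.1 s.
4. the fresh block is home on the platform, its rear tongue under the lip (x of fresh_block in the frame of seat between -0.008 and 0.003 m and y of fresh_block in the frame of seat between -0.006 and 0.006 m and z of fresh_block in the frame of seat below 0.004 m), for 0.1 s.
At the end, for the whole second after the job is handed in: The fresh block lies flat on the platform fully home under the lip (within 8 mm of the seat lengthwise and 6 mm sideways, within 0.12 rad of the shaker's direction), the gate is shut (below 0.12 rad), and the finished block stands flat inside the tray; everything is let go and at rest (value of joint gate below 0.12 rad and x of fresh_block in the frame of seat between -0.008 and 0.003 m and y of fresh_block in the frame of seat between -0.006 and 0.006 m and z of fresh_block in the frame of seat between -0.003 and 0.003 m and angle between each of fresh_block, finished_block's own z axis and vertical below 0.04 rad and angle between the x axis of fresh_block and the x axis of shaker, either way round below 0.12 rad and x of finished_block in the frame of tray between -0.025 and 0.025 m and y of finished_block in the frame of tray between -0.028 and 0.028 m and z of finished_block in the frame of tray below 0.007 m and linear speed of each of finished_block, fresh_block below 0.02 m/s); the robot touches nothing.
It fails at once if a block is tipped by more than 0.4 rad (angle between any of finished_block, fresh_block's own z axis and vertical above 0.4 rad).
It fails at once if the timer, the petri dish or the marker is moved by more than 15 mm (distance of any of timer, petri_dish, marker from where it was at the start of the episode above 0.015 m).
It also fails if it takes over 67 s, if anything falls off the work surface, if the arm or the gripper's body presses on something with over 40 N, if the wrist force passes 120 N, or if a joint passes its speed limit or range.

### The arm

A 7-joint arm with a two-finger parallel gripper is mounted at the origin on a cart in front of the work surface, level with it; the furniture and walls round the work are solid. World frame = base frame: x ahead of the robot, y to its left, z up, the work surface at z = 0. Lengths are in m, angles in rad, forces in N, time in s.
With the tool pointing down it reaches from about 0.425 to 0.875 m from the base axis. Payload 4.7 kg.
Tool frame: the origin (TCP) lies at the very end of the fingers, on their centre line; the grasp point (between the pads) lies 19 mm behind it; z points along the fingers, y is the line along which they close (so a half turn about z gives the same grasp; the last joint's range is limited). The gripper opens to 87 mm and grips with 3 to 60 N. Pads are 19 mm wide; open, the fingers measure 117 mm over their backs; the gripper's body (75 mm by 190 mm) begins 51 mm behind the grasp point.
Start: joints at [1.334, 0.321, -0.07, 1.45, 0.023, 1.371, -0.057], TCP at [0.161, -0.63, 0.183] pointing down, gripper open.
Joint ranges: [-2.86, 2.86], [-0.3, 2.09], [-1.38, 1.24], [0.06, 2.45], [-1.56, 4.7], [0.09, 2.05], [-2.69, 2.69]. Speed limits (rad/s): [2.57, 2.57, 3.14, 3.14, 3.14, 3.14, 3.14].

### API

Orientations are given as a rotation vector (axis times angle).
In Python, from bench import ctrl gives the robot as it stands.
- The arm moves only by the tool jog_arm, never from a script. Its argument "commands" is a list of rows, each a list of 7 numbers: the opening, from 0 (shut) to 1 (fully open), then the shift along the world's x, y, z scaled (see below), then the turn, a rotation vector about the world's x, y, z scaled (see below). A call has exactly 5 rows; each row is the pose to reach, as a shift and turn from the pose commanded when the call began; what a row does not reach only later rows make up. The controller multiplies each number of a shift by 0.5 m and each number of a turn by 30 degrees. A row lasts 1/12 s, in which the tool goes at most 41.7 mm and 7.16 degrees, less where a joint would pass 70% of its speed; a pose out of reach is approached as far as the arm can. A call with a number of a shift or a turn outside -1 to 1 is refused whole. A call with a gripper value outside its range is refused whole. The fingers move at their own pace and stop on an object; "grip_force" is the grip in N (left out, the last holds). Time passes only in rows, so rows that repeat a pose let the fingers close, or fill a call up. It gives the time, the measured TCP pose, the force, the opening and the grip force at its end, in the units of the state.
- ctrl.get_state(): the state, without advancing time (a new reading comes with each control period).
- ctrl.get_image(name): name is "scene" or "top" or "wrist"; returns a dict with "frame" (420x560x3 uint8, red, green, blue), "vfov" (degrees; the focal length in pixels is half the picture's height over the tangent of half this angle, whatever the lens; pixels are square), "cx", "cy" (the principal point, pixels), "camera_from_world" (4x4, takes a point from world to camera coordinates); the wrist camera has in their place "mount" (4x4, takes a point from camera to tool coordinates, whose origin is the TCP and whose axes are the flange's). Camera axes: x right, y down, z forward; pixel columns grow to the right and rows downward; lengths in m; the calibration is good to about 2 mm. A picture is of the moment at which its call begins: read the wrist's pose just before it. There is no depth.
- ctrl.close_job(): hands the job in; it is judged then, once.
The state is a dict: "time": time; "joint_positions": joint angles; "qd": joint speeds; "joint_torque": joint torques, N m; "position": TCP position; "tool_rot": TCP orientation; "ft_force": force on the tool from outside, world axes, zero at the start; "torque": the same for the moment, N m; "grip_width": opening from 0.0 (shut) to 1.0 (fully open); "grip_force": force on a finger pad.
Only numpy, scipy, OpenCV 4.12 (cv2) and the standard library are available. Lean on these libraries where they do the work, as an engineer would, in place of code of your own. Each camera call takes 0.05 s, during which the arm holds its last target. There are 200 camera calls.

## Working session

There is one attempt and no reset: what is moved stays moved. The work goes in short steps, Python scripts to look and compute and a tool call to move; the robot and the scene stay as the last step left them, time stands still between calls to the robot, and variables do not carry over. Pictures are saved under pics/ and viewed, at most 10 in all, crops included, and the job is handed in when it is done.

Besides the shell and the picture viewer there is one more tool, called after ">>>" as name(argument=value, ...), one argument or row to a line, values as JSON. jog_arm: Moves the arm, as the interface text tells. Shifts and turns lie within -1 to 1; 1 stands for 0.5 m of shift or 30 degrees of turn. Its arguments: {"type":"object","properties":{"commands":{"type":"array","items":{"type":"array","items":{"type":"number","minimum":-1,"maximum":1}}},"grip_force":{"type":"number"}},"required":["commands"]}

```bash
mkdir -p pics
cat > h.py <<'E'
import numpy as np, cv2
from scipy.spatial.transform import Rotation as R
from bench import ctrl
def cam(im):
    f=im["frame"].shape[0]/2/np.tan(np.radians(im["vfov"])/2)
    return f,im["cx"],im["cy"]
def shot(name,file):
    s=ctrl.get_state(); im=ctrl.get_image(name)
    cv2.imwrite(f"pics/{file}.png",im["frame"][:,:,::-1])
    if name=="wrist":
        T=np.eye(4);T[:3,:3]=R.from_rotvec(s["tool_rot"]).as_matrix();T[:3,3]=s["position"]
        M=np.linalg.inv(T@np.array(im["mount"]))
    else: M=np.array(im["camera_from_world"])
    np.savez(f"pics/{file}.npz",M=M,k=cam(im)); return im
def ray(file,uv):
    d=np.load(f"pics/{file}.npz");M=d["M"];f,cx,cy=d["k"]
    W=np.linalg.inv(M); r=W[:3,:3]@np.array([(uv[0]-cx)/f,(uv[1]-cy)/f,1]); return W[:3,3],r
def atz(file,uv,z):
    o,r=ray(file,uv); return o+r*(z-o[2])/r[2]
def proj(file,p):
    d=np.load(f"pics/{file}.npz");M=d["M"];f,cx,cy=d["k"]
    q=M[:3,:3]@np.array(p)+M[:3,3]; return f*q[0]/q[2]+cx,f*q[1]/q[2]+cy
def tri(obs):
    A=[];b=[]
    for fl,uv in obs:
        o,r=ray(fl,uv); r=r/np.linalg.norm(r);P=np.eye(3)-np.outer(r,r);A.append(P);b.append(P@o)
    return np.linalg.lstsq(np.vstack(A),np.hstack(b),rcond=None)[0]
E
python3 - <<'E'
from h import *
a=shot("top","top0");b=shot("scene","scene0")
np.set_printoptions(precision=4,suppress=True)
for n in("top0","scene0"):
    d=np.load(f"pics/{n}.npz");print(d["M"],d["k"])
s=ctrl.get_state();print(s)
cv2.imwrite("pics/top0b.png",cv2.resize(a["frame"][:,:,::-1],(800,600),interpolation=cv2.INTER_CUBIC))
cv2.imwrite("pics/scene0b.png",cv2.resize(b["frame"][:,:,::-1],(800,600),interpolation=cv2.INTER_CUBIC))
E
```

```text
[[-0.0045 -1.      0.0061  0.0319]
 [-0.9848  0.0034 -0.1736  0.5243]
 [ 0.1735 -0.0068 -0.9848  1.3448]
 [ 0.      0.      0.      1.    ]] [481.5209 280.4207 210.7385]
[[-0.862  -0.5067 -0.0136  0.4927]
 [-0.2171  0.3934 -0.8934  0.1634]
 [ 0.458  -0.7671 -0.4491  1.1799]
 [ 0.      0.      0.      1.    ]] [488.8771 282.2311 211.5102]
{'time': 0.1, 'joint_positions': array([ 1.3341,  0.3217, -0.0701,  1.4516,  0.0227,  1.3708, -0.0569]), 'qd': array([-0.0003, -0.0032, -0.0002, -0.0031,  0.001 , -0.0009,  0.0011]), 'joint_torque': array([ -0.0002, -49.2569,  -0.4059, -31.3398,  -0.0642,   0.0395,
         0.0001]), 'position': array([ 0.1611, -0.6291,  0.1818]), 'tool_rot': array([-3.1153, -0.3928,  0.0006]), 'ft_force': array([-0.798 ,  0.0428, -0.0142]), 'torque': array([-0.058 , -0.0033, -0.0237]), 'grip_force': 0.0, 'grip_width': 0.9975501697687027}
```

View pics/top0b.png

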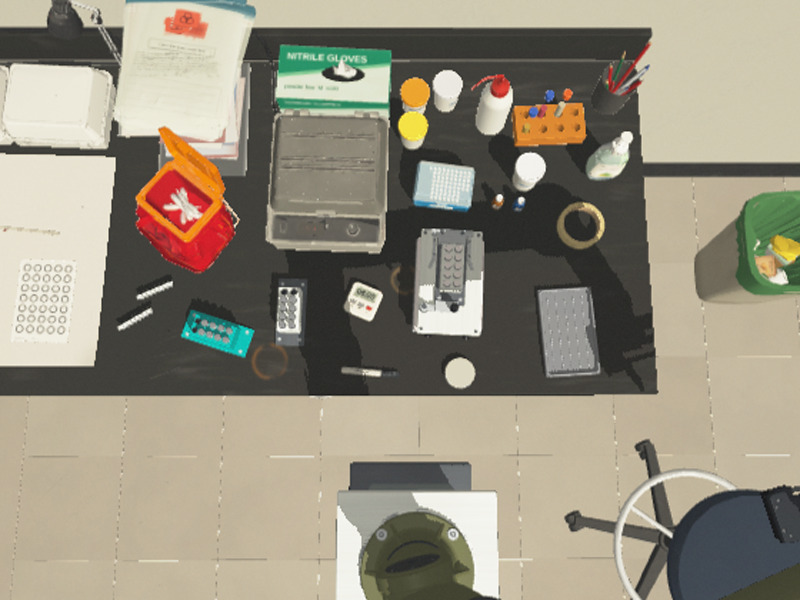

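View pics/scene0b.png

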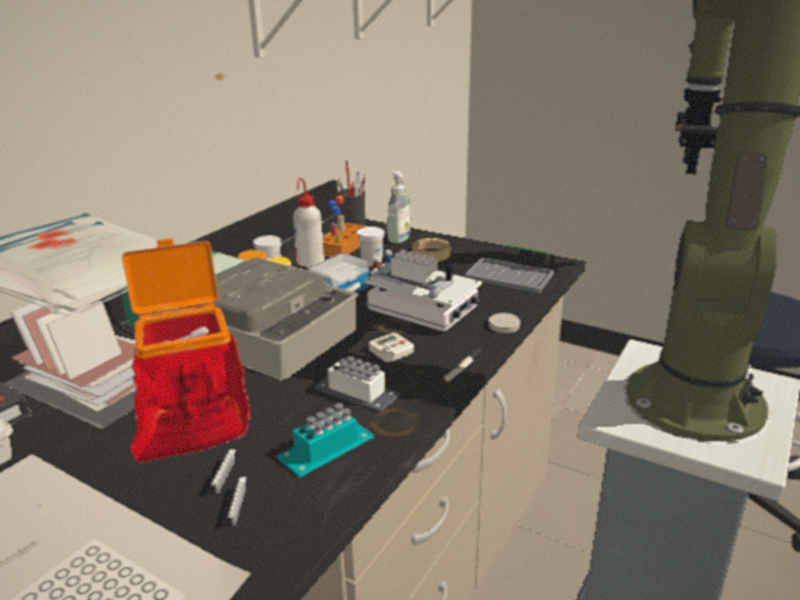

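The scene camera shows the arm at its start pose. In the 800x600 top view the shaker with the finished block is at about (449,282) and its gate knob at (455,307). Two things look like the fresh block: the aluminium one with grey caps at (290,312) and the turquoise one at (217,333). The aluminium one fits the description. The tray is at (569,332), timer (363,300), petri dish (460,373) and marker (368,371). Next is an enlarged crop to confirm this.

Run:
```python
from h import *
a=cv2.imread("pics/top0.png")[150:280,185:425]
cv2.imwrite("pics/top0c.png",cv2.resize(a,None,fx=10/3,fy=10/3,interpolation=cv2.INTER_CUBIC))
```

```text
(no output)
```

View pics/top0c.png

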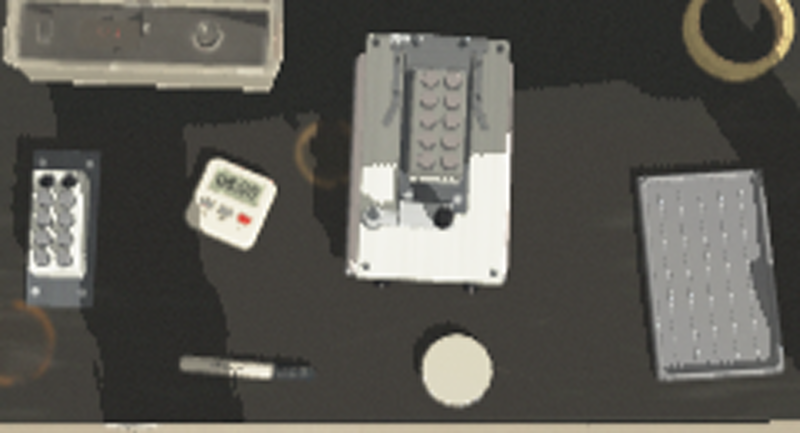

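The crop confirms it: the aluminium block with eight grey caps and two empty places is at crop (60,230). The finished block's body is at (440,120), the hinge at (373,215), the knob at (443,216), and the tray spans (640,175)-(780,375).

Run:
```python
from h import *
np.set_printoptions(precision=4,suppress=True)
def t(u,v,z): return atz("top0",(185+u*.3,150+v*.3),z)[:2]
for n,p in dict(sBL=(375,42,.07),sBR=(500,48,.07),sFL=(365,266,.07),sFR=(494,272,.07),capL0=(430,79,.122),capR0=(456,80,.122),capL4=(425,160,.122),capR4=(450,162,.122),knob=(443,214,.117),hinge=(373,213,.08),
 fBL=(36,151,.006),fBR=(101,152,.006),fFL=(26,304,.006),fFR=(93,306,.006),bBL=(33,170,.044),bBR=(84,170,.044),bFL=(30,274,.044),bFR=(80,277,.044),
 tBL=(637,174,.0125),tBR=(761,170,.0125),tFL=(660,381,.0125),tFR=(784,374,.0125),timer=(233,203,.019),petri=(457,370,.013),mk1=(180,362,.01),mk2=(313,371,.01)).items(): print(n,t(*p))
```

```text
sBL [ 0.6612 -0.02  ]
sBR [ 0.6555 -0.1282]
sFL [ 0.4655 -0.0094]
sFR [ 0.46   -0.1184]
capL0 [ 0.6147 -0.063 ]
capR0 [ 0.6138 -0.0845]
capL4 [ 0.5462 -0.0577]
capR4 [ 0.5444 -0.0783]
knob [ 0.5019 -0.0721]
hinge [ 0.5092 -0.0162]
fBL [0.5791 0.282 ]
fBR [0.578  0.2238]
fFL [0.4415 0.2872]
fFR [0.4395 0.2282]
bBL [0.5543 0.2776]
bBR [0.5541 0.2333]
bFL [0.4632 0.2778]
bFR [0.4604 0.2348]
tBL [ 0.5551 -0.2548]
tBR [ 0.5583 -0.3657]
tFL [ 0.3713 -0.2677]
tFR [ 0.3769 -0.3762]
timer [0.5289 0.1048]
petri [ 0.3815 -0.0908]
mk1 [0.3897 0.1508]
mk2 [0.3814 0.0347]
```

>>> jog_arm(
  commands=[
    [1,0.042,0.068,0.01,0,0,-0.12],
    [1,0.084,0.136,0.02,0,0,-0.24],
    [1,0.126,0.204,0.04,0,0,-0.36],
    [1,0.168,0.272,0.06,0,0,-0.48],
    [1,0.21,0.34,0.08,0,0,-0.577],
  ],
)

```text
time: 0.52
position: [0.2668, -0.4576, 0.2226]
tool_rot: [-3.14, 0.086, 0.001]
ft_force: [0.4, -1.4, -0.0]
grip_width: 1.0
grip_force: 0.0
```

>>> jog_arm(
  commands=[
    [1,0.042,0.068,0,0,0,0],
    [1,0.084,0.136,0,0,0,0],
    [1,0.126,0.204,0,0,0,0],
    [1,0.168,0.272,0,0,0,0],
    [1,0.21,0.34,0,0,0,0],
  ],
)

```text
time: 0.93
position: [0.3717, -0.2877, 0.2226]
tool_rot: [3.14, -0.081, -0.001]
ft_force: [1.0, -1.0, 0.7]
grip_width: 0.998
grip_force: 0.0
```

>>> jog_arm(
  commands=[
    [1,0.042,0.068,0,0,0,0],
    [1,0.084,0.136,0,0,0,0],
    [1,0.126,0.204,0,0,0,0],
    [1,0.168,0.272,0,0,0,0],
    [1,0.168,0.272,0,0,0,0],
  ],
)

```text
time: 1.35
position: [0.459, -0.1445, 0.223]
tool_rot: [-3.137, 0.06, -0.004]
ft_force: [0.4, 0.2, 0.4]
grip_width: 1.0
grip_force: 0.0
```

Run:
```python
from h import *
a=shot("wrist","w1");s=ctrl.get_state();print(s["position"],s["tool_rot"],s["joint_positions"],s["time"])
print(a["mount"])
print(proj("w1",(.5037,-.074,.117)),proj("w1",(.58,-.07,.122)))
cv2.imwrite("pics/w1b.png",cv2.resize(a["frame"][:,:,::-1],(800,600),interpolation=cv2.INTER_CUBIC))
```

```text
[ 0.4570615  -0.14881595  0.22274659] [-3.13980388e+00  6.62273152e-02 -6.30835034e-04] [ 0.8172907  -0.04354887 -0.53504127  1.77642437 -0.02369096  1.40257745
 -1.32634552] 1.4
[[ 6.42648912e-04 -9.53771914e-01 -3.00530736e-01  8.28016845e-02]
 [ 9.99999447e-01  8.63217069e-04 -6.01148629e-04  4.60308686e-05]
 [ 8.32781939e-04 -3.00530183e-01  9.53771941e-01 -2.01850596e-01]
 [ 0.00000000e+00  0.00000000e+00  0.00000000e+00  1.00000000e+00]]
(np.float64(195.19559867404598), np.float64(151.70422317154603)) (np.float64(178.6182775530238), np.float64(57.125821102190514))
```

View pics/w1b.png

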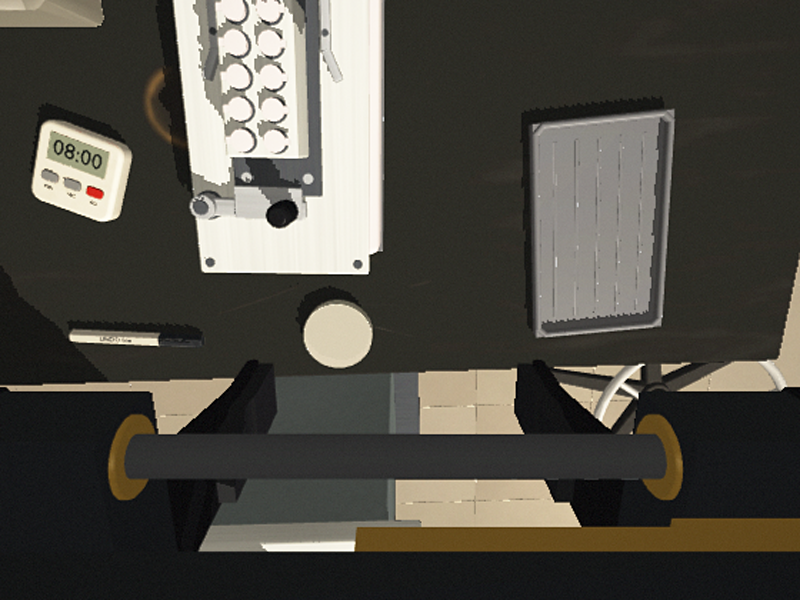

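The wrist view shows the gate knob top at about (284,208) in the 800 px image, the hinge at (203,206), the front platform screws at (210,263) and (358,264), and the tray rim corners at (529,125), (675,110), (661,326), (536,337).

Run:
```python
from h import *
np.set_printoptions(precision=4,suppress=True)
T=lambda u,v:("top0",(185+u*.3,150+v*.3)); W=lambda u,v:("w1",(u*.7,v*.7))
for n,a,b,z in [("knob",(443,214),(284,208),.117),("sFL",(365,266),(210,263),.07),("sFR",(494,272),(358,264),.07),("tBL",(637,174),(529,125),.0125),("tBR",(761,170),(675,110),.0125),("tFR",(784,374),(661,326),.0125),("tFL",(660,381),(536,337),.0125),("cap5L",(425,160),(240,141),.122),("cap5R",(450,162),(273,141),.122),("petri",(457,370),(338,333),.013)]:
    print(n,tri([T(*a),W(*b)]),atz(*W(*b),z)[:2],atz(*T(*a),z)[:2])
```

```text
knob [ 0.5061 -0.0734  0.0959] [ 0.5089 -0.0777] [ 0.5019 -0.0721]
sFL [ 0.4659 -0.0091  0.0702] [ 0.4663 -0.0086] [ 0.4655 -0.0094]
sFR [ 0.4607 -0.1177  0.0686] [ 0.4616 -0.1169] [ 0.46   -0.1184]
tBL [ 0.5551 -0.2539  0.0105] [ 0.5547 -0.2521] [ 0.5551 -0.2548]
tBR [ 0.5611 -0.3691  0.0027] [ 0.5614 -0.3646] [ 0.5583 -0.3657]
tFR [ 0.3782 -0.3807  0.001 ] [ 0.383  -0.3754] [ 0.3769 -0.3762]
tFL [ 0.372  -0.2698  0.0008] [ 0.3766 -0.266 ] [ 0.3713 -0.2677]
cap5L [ 0.5477 -0.0573  0.1202] [ 0.5487 -0.0573] [ 0.5462 -0.0577]
cap5R [ 0.5463 -0.0774  0.1215] [ 0.548  -0.0765] [ 0.5444 -0.0783]
petri [ 0.3828 -0.0904  0.004 ] [ 0.3869 -0.0904] [ 0.3815 -0.0908]
```

>>> jog_arm(
  commands=[
    [0.5,0.035,0.055,0,0,0,0],
    [0.5,0.07,0.11,0,0,0,0],
    [0.5,0.096,0.15,0,0,0,0],
    [0.5,0.096,0.15,-0.07,0,0,0],
    [0.5,0.096,0.15,-0.13,0,0,0],
  ],
  grip_force=15,
)

```text
time: 1.82
position: [0.5047, -0.0782, 0.1578]
tool_rot: [3.14, -0.077, 0.005]
ft_force: [0.0, -1.4, -1.1]
grip_width: 0.707
grip_force: 0.0
```

Run:
```python
from h import *
a=shot("wrist","w2");s=ctrl.get_state();print(s["position"],s["tool_rot"],s["grip_width"])
print(proj("w2",(.505,-.074,.117)))
cv2.imwrite("pics/w2b.png",a["frame"][:,:,::-1])
```

```text
[ 0.49909665 -0.07861689  0.15059389] [-3.13887939  0.07990069  0.01464222] 0.6613056457649055
(np.float64(270.7475462120541), np.float64(220.55971637903627))
```

View pics/w2b.png

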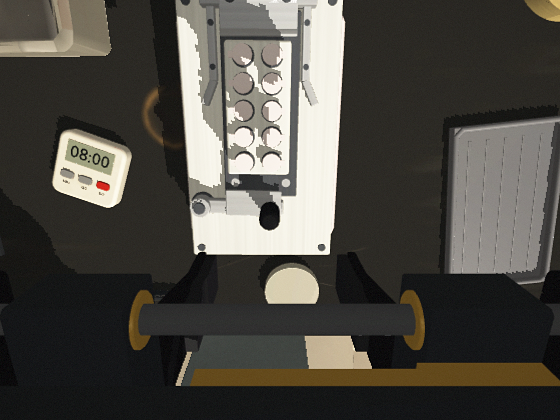

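The wrist view puts the knob's top at (270,222), against a predicted (271,221), so the knob position holds.

>>> jog_arm(
  commands=[
    [0.5,0,0,-0.04,0,0,0],
    [0.5,0,0,-0.08,0,0,0],
    [0.5,0,0,-0.112,0,0,0],
    [0.5,0,0,-0.112,0,0,0],
    [0.5,0,0,-0.112,0,0,0],
  ],
)

```text
time: 2.28
position: [0.5024, -0.0797, 0.1017]
tool_rot: [-3.14, 0.083, 0.003]
ft_force: [-0.4, 0.3, -0.3]
grip_width: 0.502
grip_force: 0.0
```

>>> jog_arm(
  commands=[
    [0.1,0,0,0,0,0,0],
    [0.1,0,0,0,0,0,0],
    [0.1,0,0,0,0,0,0],
    [0.1,0,0,0,0,0,0],
    [0.1,0,0,0,0,0,0],
  ],
)

```text
time: 2.7
position: [0.5036, -0.0788, 0.1024]
tool_rot: [3.14, -0.081, 0.001]
ft_force: [0.0, 0.2, 0.2]
grip_width: 0.208
grip_force: 0.0
```

>>> jog_arm(
  commands=[
    [0.1,0,0,0,0,0,0],
    [0.1,0,0,0,0,0,0],
    [0.1,0,0,0,0,0,0],
    [0.1,0,0,0,0,0,0],
    [0.1,0,0,0,0,0,0],
  ],
)

```text
time: 3.12
position: [0.5032, -0.0787, 0.1017]
tool_rot: [3.141, -0.081, -0.0]
ft_force: [-0.4, -1.3, 0.7]
grip_width: 0.1
grip_force: 0.0
```

Run:
```python
from h import *
a=shot("wrist","w3");s=ctrl.get_state();print(s["position"],s["tool_rot"],s["grip_width"],s["grip_force"],s["joint_positions"])
b=shot("scene","sc3");shot("top","top3")
x=cv2.resize(b["frame"][140:260,240:400,::-1],(560,420),interpolation=cv2.INTER_CUBIC)
y=cv2.resize(a["frame"][:,80:460,::-1],(380,420))
cv2.imwrite("pics/w3b.png",cv2.resize(np.hstack([y,x]),(800,357)))
```

```text
[ 0.50326193 -0.07869719  0.10176515] [ 3.14052215e+00 -8.06767991e-02 -2.16859852e-04] 0.09996710281841506 0.0 [ 0.70473237  0.12174078 -0.63657956  1.88022874  0.07871117  1.16456062
 -1.58163021]
```

View pics/w3b.png

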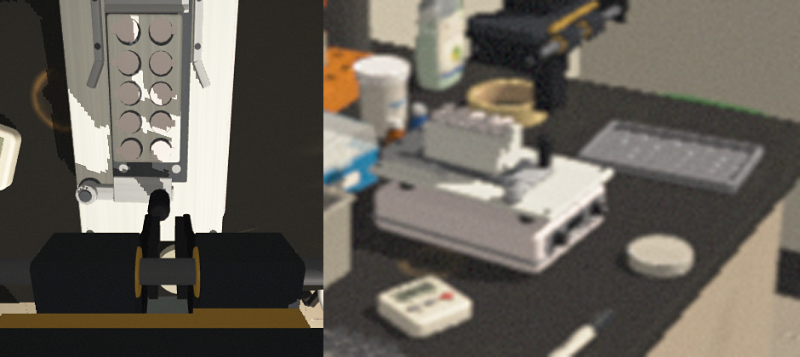

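Run:
```python
from h import *
np.set_printoptions(precision=4,suppress=True)
P=np.array([.5033,-.0787,.1018])
for f in("w3","top3","sc3"):
  print(f,[np.round(proj(f,p),1) for p in (P,P+[0,0,.019],(.505,-.074,.117),(.505,-.074,.082))])
a=cv2.imread("pics/w3.png")[160:340,200:380];b=cv2.imread("pics/top3.png")[170:260,280:370]
cv2.imwrite("pics/w3c.png",np.hstack([cv2.resize(a,(400,400),interpolation=cv2.INTER_CUBIC),cv2.resize(b,(400,400),interpolation=cv2.INTER_CUBIC)]))
```

```text
w3 [array([276.4, 241.5]), array([276.4, 254.2]), array([268.2, 249.1]), array([269.4, 228.4])]
top3 [array([319.8, 214.6]), array([320.4, 213.5]), array([318.6, 213.1]), array([317.5, 215.2])]
sc3 [array([315.6, 188.2]), array([315.7, 182.2]), array([314.5, 183.9]), array([314.3, 194.9])]
```

View pics/w3c.png

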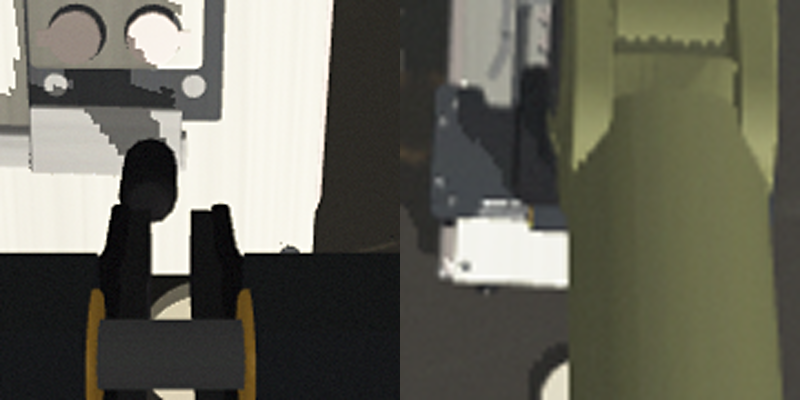

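The crop shows the knob top at crop (150,200), with both fingertips ending at about row 205 and apparently not around the knob. I'll check where the fingertips lie relative to the TCP.

```bash
python3 - <<'E'
from h import *
np.set_printoptions(precision=4,suppress=True)
im=ctrl.get_image("wrist");f,cx,cy=cam(im);M=np.array(im["mount"]);Mi=np.linalg.inv(M)
print(f,cx,cy)
for p in [(0,0,0),(.0095,0,0),(.0095,0,-.02),(.0095,0,-.04),(-.0095,0,0),(0.0095,.0435,0),(.0095,.0435,-.02),(.0095,.0435,-.04),(-.0095,.0435,0)]:
    q=Mi[:3,:3]@np.array(p)+Mi[:3,3]; print(p,q[2],f*q[0]/q[2]+cx,f*q[1]/q[2]+cy)
E
python3 - <<'E'
import cv2,numpy as np
a=cv2.imread("pics/sc3.png")[140:200,290:345]
b=cv2.imread("pics/w3.png")[235:275,240:310]
c=cv2.imread("pics/w1.png")[235:320,165:235]
r=lambda i,s:cv2.resize(i,None,fx=s,fy=s,interpolation=cv2.INTER_CUBIC).astype(float)
g=lambda i:np.clip(255*(i/255)**.45,0,255).astype(np.uint8)
o=np.zeros((600,800,3),np.uint8)
for i,(im,s,x,y) in enumerate([(a,7,0,0),(b,5,390,0),(c,4,390,210)]):
    k=g(r(im,s));h,w=k.shape[:2];h=min(h,600-y);o[y:y+h,x:x+w]=k[:h]
cv2.imwrite("pics/dbg.png",o)
E
```

```text
347.3439837874511 276.3311108989949 212.34089210447203
(0, 0, 0) 0.21740397818411852 276.43646532897105 241.59592097874508
(0.0095, 0, 0) 0.21454886038961907 276.44778854765804 227.31623180729827
(0.0095, 0, -0.02) 0.19547347180741237 276.42969500747165 239.458354547755
(0.0095, 0, -0.04) 0.17639808322520567 276.40768825798534 254.22653427536574
(-0.0095, 0, 0) 0.22025909597861798 276.4254356656809 255.505408007373
(0.0095, 0.0435, 0) 0.21452287831667635 346.8806398264117 227.37893813051298
(0.0095, 0.0435, -0.02) 0.19544748973446968 353.7366869508745 239.52879504551788
(0.0095, 0.0435, -0.04) 0.17637210115226298 362.0757550540821 254.30676876990236
(-0.0095, 0.0435, 0) 0.2202331139056753 345.03209129361585 255.56981409928787
```

View pics/dbg.png

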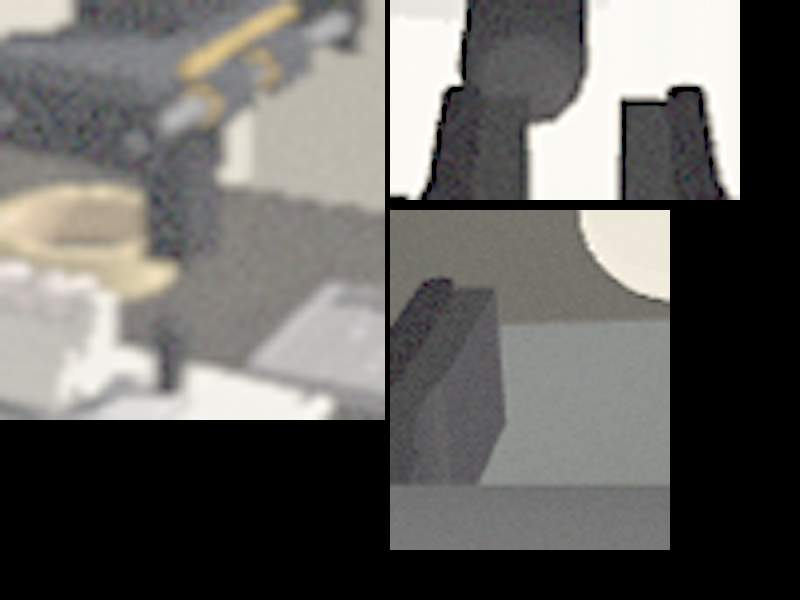

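The enlarged views show the real fingertips about 38 mm above the reported TCP: at tool z of about -0.039 in both wrist pictures, and about z 0.139 in the scene view. The knob top is below them and untouched. I'll lower by that offset from here on.

>>> jog_arm(
  commands=[
    [0.5,0.006,0.01,0,0,0,0],
    [0.5,0.006,0.01,0,0,0,0],
    [0.5,0.006,0.01,0,0,0,0],
    [0.5,0.006,0.01,0,0,0,0],
    [0.5,0.006,0.01,0,0,0,0],
  ],
)

```text
time: 3.73
position: [0.5063, -0.0737, 0.1017]
tool_rot: [3.14, -0.081, -0.0]
ft_force: [0.2, -0.1, 0.1]
grip_width: 0.397
grip_force: 0.0
```

>>> jog_arm(
  commands=[
    [0.5,0,0,-0.03,0,0,0],
    [0.5,0,0,-0.06,0,0,0],
    [0.5,0,0,-0.09,0,0,0],
    [0.5,0,0,-0.09,0,0,0],
    [0.5,0,0,-0.09,0,0,0],
  ],
)

```text
time: 4.15
position: [0.5056, -0.0736, 0.0563]
tool_rot: [-3.14, 0.081, 0.003]
ft_force: [0.8, 0.6, 0.4]
grip_width: 0.495
grip_force: 0.0
```

>>> jog_arm(
  commands=[
    [0.1,0,0,0,0,0,0],
    [0.1,0,0,0,0,0,0],
    [0.1,0,0,0,0,0,0],
    [0.1,0,0,0,0,0,0],
    [0.1,0,0,0,0,0,0],
  ],
)

```text
time: 4.57
position: [0.5066, -0.0738, 0.0573]
tool_rot: [3.14, -0.081, 0.001]
ft_force: [-0.3, 0.1, -1.1]
grip_width: 0.206
grip_force: 0.2
```

>>> jog_arm(
  commands=[
    [0.1,0,0,0,0,0,0],
    [0.1,0,0,0,0,0,0],
    [0.1,0,0,0,0,0,0],
    [0.1,0,0,0,0,0,0],
    [0.1,0,0,0,0,0,0],
  ],
)

```text
time: 4.98
position: [0.5067, -0.0728, 0.0571]
tool_rot: [-3.14, 0.08, -0.001]
ft_force: [0.1, 4.4, 4.1]
grip_width: 0.173
grip_force: 15.0
```

>>> jog_arm(
  commands=[
    [0.1,-0.022,0.003,0,0,0,0],
    [0.1,-0.043,0.011,0,0,0,0],
    [0.1,-0.062,0.022,0,0,0,0],
    [0.1,-0.079,0.037,0,0,0,0],
    [0.1,-0.091,0.052,0,0,0,0],
  ],
)

```text
time: 5.4
position: [0.4592, -0.0501, 0.057]
tool_rot: [3.136, -0.083, -0.003]
ft_force: [-2.2, -5.5, 5.9]
grip_width: 0.178
grip_force: 15.0
```

>>> jog_arm(
  commands=[
    [0.1,-0.01,0.02,0,0,0,0],
    [0.1,-0.016,0.039,0,0,0,0],
    [0.1,-0.019,0.059,0,0,0,0],
    [0.1,-0.018,0.08,0,0,0,0],
    [0.1,-0.018,0.08,0,0,0,0],
  ],
)

```text
time: 5.82
position: [0.4484, -0.0071, 0.0561]
tool_rot: [3.139, -0.078, -0.009]
ft_force: [-5.5, -1.2, 6.2]
grip_width: 0.175
grip_force: 15.0
```

>>> jog_arm(
  commands=[
    [0.4,0,0,0,0,0,0],
    [0.4,0,0,0,0,0,0],
    [0.4,0,0,0,0,0,0],
    [0.4,0,0,0,0,0,0],
    [0.4,0,0,0,0,0,0],
  ],
)

```text
time: 6.23
position: [0.452, -0.0078, 0.0568]
tool_rot: [-3.14, 0.081, -0.0]
ft_force: [0.3, 0.1, -0.1]
grip_width: 0.383
grip_force: 0.0
```

>>> jog_arm(
  commands=[
    [0.6,0,0,0.05,0,0,0],
    [0.7,0,0,0.12,0,0,0],
    [0.8,0,0,0.2,0,0,0],
    [0.8,0,0,0.24,0,0,0],
    [0.8,0,0,0.24,0,0,0],
  ],
)

```text
time: 6.65
position: [0.4555, -0.0078, 0.1819]
tool_rot: [3.139, -0.081, 0.015]
ft_force: [0.4, -1.3, -0.5]
grip_width: 0.692
grip_force: 0.0
```

Run:
```python
from h import *
a=shot("wrist","w4");s=ctrl.get_state();print(s["position"],s["tool_rot"],s["grip_width"],s["joint_positions"],s["time"])
# dark blob = knob top candidate, expected at open
g=cv2.cvtColor(a["frame"],cv2.COLOR_RGB2GRAY)
print("exp knob open",proj("w4",(.451,-.008,.117)),"shut",proj("w4",(.506,-.074,.117)))
for p in ((.451,-.008,.117),(.506,-.074,.117)):
    u,v=map(int,proj("w4",p)); print(g[v-10:v+11:5,u-10:u+11:5])
```

```text
[ 0.45387275 -0.00791846  0.17922433] [ 3.13938246 -0.08107608  0.00834862] 0.7300292129022882 [ 0.68245927 -0.09664355 -0.67448707  1.89906283 -0.06107715  1.31325531
 -1.59692535] 6.7
exp knob open (np.float64(276.8352433946655), np.float64(216.91359111753488)) shut (np.float64(359.9712544947779), np.float64(143.79830855689409))
[[ 43  15  15   9 218]
 [ 43  21  26  21 224]
 [ 42  26  27  33  31]
 [ 45  26  31  41  43]
 [ 43  46  41  42  44]]
[[244 244 244 243 241]
 [242 243 244 241 241]
 [242 242 244 241 241]
 [241 242 245 241 241]
 [242 242 244 241 241]]
```

>>> jog_arm(
  commands=[
    [0.85,0.06,-0.03,0,0,0,0],
    [0.85,0.12,-0.06,0,0,0,0],
    [0.85,0.18,-0.09,0,0,0,0],
    [0.85,0.255,-0.125,0,0,0,0],
    [0.85,0.255,-0.125,0,0,0,0],
  ],
  grip_force=30,
)

```text
time: 7.12
position: [0.5826, -0.075, 0.1707]
tool_rot: [-3.136, 0.089, 0.007]
ft_force: [-1.7, -1.8, -0.9]
grip_width: 0.85
grip_force: 0.0
```

Run:
```python
from h import *
np.set_printoptions(precision=4,suppress=True)
a=shot("wrist","w5");s=ctrl.get_state();print(s["position"],s["tool_rot"],s["grip_width"])
im=a["frame"][:,:,::-1]
c=cv2.resize(im,(800,600),interpolation=cv2.INTER_CUBIC);cv2.imwrite("pics/w5b.png",c)
```

```text
[ 0.5798 -0.0725  0.1716] [-3.1359  0.0859  0.0104] 0.846166557324203
```

View pics/w5b.png

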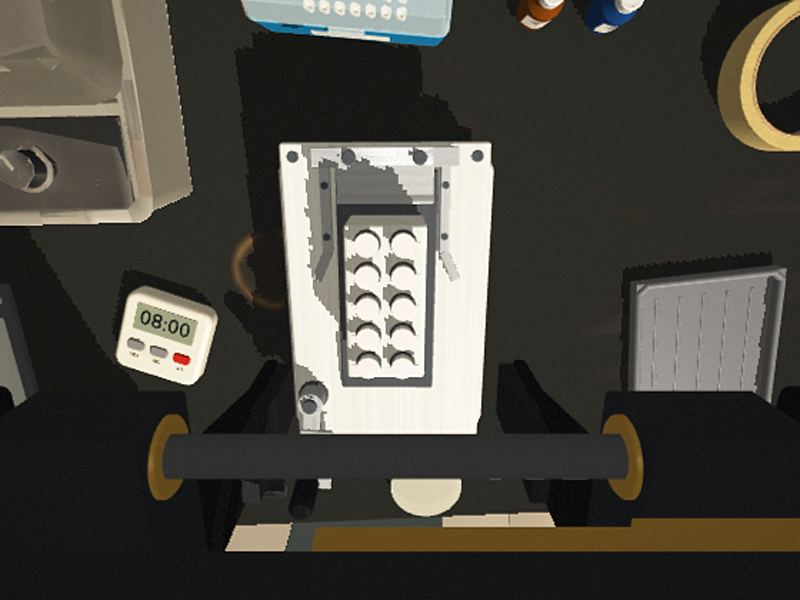

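Ninth picture: the gate is open, with its bar pointing at the robot from (312,400). The finished block is clear, with cap row 1 at (367,243)/(404,243), row 3 at (368,301)/(403,301) and row 5 at (369,360)/(402,360). The back screws are at (292,156)/(477,156).

Run:
```python
from h import *
np.set_printoptions(precision=4,suppress=True)
W=lambda u,v,z: atz("w5",(u*.7,v*.7),z)[:2]
print("caps",[W(*p,.122) for p in((367,243),(404,243),(368,301),(403,301),(369,360),(402,360))])
print("mean",np.mean([W(*p,.122) for p in((367,243),(404,243),(369,360),(402,360))],0))
print("screws",W(292,156,.07),W(477,156,.07))
s=ctrl.get_state();print(s["position"])
```

```text
caps [array([ 0.6193, -0.0625]), array([ 0.6182, -0.0814]), array([ 0.5883, -0.0608]), array([ 0.5873, -0.0793]), array([ 0.5544, -0.0589]), array([ 0.5534, -0.077 ])]
mean [ 0.5863 -0.0699]
screws [ 0.6632 -0.0188] [ 0.6571 -0.1266]
[ 0.5798 -0.0725  0.1716]
```

>>> jog_arm(
  commands=[
    [0.85,0,0,-0.06,0,0,0],
    [0.85,0,0,-0.12,0,0,0],
    [0.85,0,0,-0.18,0,0,0],
    [0.85,0,0,-0.25,0,0,0],
    [0.85,0,0,-0.25,0,0,0],
  ],
)

```text
time: 7.58
position: [0.5721, -0.0692, 0.0443]
tool_rot: [-3.138, 0.079, 0.021]
ft_force: [-2.2, -0.5, 0.0]
grip_width: 0.853
grip_force: 0.0
```

>>> jog_arm(
  commands=[
    [0.4,0,0,0,0,0,0],
    [0.4,0,0,0,0,0,0],
    [0.4,0,0,0,0,0,0],
    [0.4,0,0,0,0,0,0],
    [0.4,0,0,0,0,0,0],
  ],
)

```text
time: 8.0
position: [0.5805, -0.0703, 0.0536]
tool_rot: [3.14, -0.081, 0.005]
ft_force: [-1.0, 0.0, -0.2]
grip_width: 0.554
grip_force: 0.0
```

>>> jog_arm(
  commands=[
    [0.4,0,0,0,0,0,0],
    [0.4,0,0,0,0,0,0],
    [0.4,0,0,0,0,0,0],
    [0.4,0,0,0,0,0,0],
    [0.4,0,0,0,0,0,0],
  ],
)

```text
time: 8.42
position: [0.5804, -0.0695, 0.0534]
tool_rot: [-3.14, 0.08, -0.003]
ft_force: [0.3, 0.9, 6.9]
grip_width: 0.501
grip_force: 30.0
```

>>> jog_arm(
  commands=[
    [0.4,-0.018,0.001,0,0,0,0],
    [0.4,-0.036,0.002,0,0,0,0],
    [0.4,-0.054,0.003,0,0,0,0],
    [0.4,-0.072,0.004,0,0,0,0],
    [0.4,-0.088,0.0045,0,0,0,0],
  ],
)

```text
time: 8.83
position: [0.5376, -0.0683, 0.0534]
tool_rot: [3.14, -0.081, 0.01]
ft_force: [5.9, -0.2, 3.5]
grip_width: 0.505
grip_force: 30.0
```

>>> jog_arm(
  commands=[
    [0.4,0,0,0,0,0,0],
    [0.4,0,0,0.02,0,0,0],
    [0.4,0,0,0.05,0,0,0],
    [0.4,0,0,0.08,0,0,0],
    [0.4,0,0,0.1,0,0,0],
  ],
)

```text
time: 9.25
position: [0.534, -0.0681, 0.1021]
tool_rot: [3.14, -0.081, -0.004]
ft_force: [-0.4, -0.3, -4.3]
grip_width: 0.507
grip_force: 30.0
```

>>> jog_arm(
  commands=[
    [0.4,-0.014,-0.05,0,0,0,0.04],
    [0.4,-0.028,-0.1,0,0,0,0.08],
    [0.4,-0.042,-0.15,0,0,0,0.12],
    [0.4,-0.056,-0.2,0,0,0,0.16],
    [0.4,-0.069,-0.247,0,0,0,0.2],
  ],
)

```text
time: 9.67
position: [0.4987, -0.1927, 0.101]
tool_rot: [-3.14, -0.085, 0.005]
ft_force: [1.0, -0.6, -4.7]
grip_width: 0.51
grip_force: 30.0
```

>>> jog_arm(
  commands=[
    [0.4,-0.014,-0.05,0,0,0,0],
    [0.4,-0.028,-0.1,0,0,0,0.02],
    [0.4,-0.042,-0.15,0,0,0,0.025],
    [0.4,-0.056,-0.2,0,0,0,0.025],
    [0.4,-0.069,-0.247,0,0,0,0.025],
  ],
)

```text
time: 10.08
position: [0.4642, -0.316, 0.1009]
tool_rot: [-3.139, -0.104, 0.005]
ft_force: [0.6, -0.2, -4.6]
grip_width: 0.501
grip_force: 30.0
```

>>> jog_arm(
  commands=[
    [0.4,0,0,0,0,0,0],
    [0.4,0,0,-0.04,0,0,0],
    [0.4,0,0,-0.08,0,0,0],
    [0.4,0,0,-0.12,0,0,0],
    [0.4,0,0,-0.12,0,0,0],
  ],
)

```text
time: 10.5
position: [0.4618, -0.3124, 0.0369]
tool_rot: [-3.133, -0.104, 0.013]
ft_force: [-1.7, 0.3, -6.5]
grip_width: 0.506
grip_force: 30.0
```

Run:
```python
from h import *
np.set_printoptions(precision=4,suppress=True)
shot("top","top6");shot("wrist","w6");s=ctrl.get_state();print(s["position"],s["tool_rot"],s["time"],s["ft_force"],s["joint_positions"])
```

```text
[ 0.465  -0.3141  0.0409] [-3.1377 -0.1047  0.0043] 10.6 [ 0.1271  0.316  -4.054 ] [ 0.9851  0.2911 -0.5029  1.8211  0.1576  1.0725 -1.0802]
```

>>> jog_arm(
  commands=[
    [0.4,0,0,-0.03,0,0,0],
    [0.4,0,0,-0.06,0,0,0],
    [0.4,0,0,-0.085,0,0,0],
    [0.4,0,0,-0.105,0,0,0],
    [0.4,0,0,-0.105,0,0,0],
  ],
)

```text
time: 11.02
position: [0.4658, -0.3146, -0.0119]
tool_rot: [-3.139, -0.104, 0.002]
ft_force: [-0.3, -0.1, -4.9]
grip_width: 0.5
grip_force: 30.0
```

>>> jog_arm(
  commands=[
    [0.4,0,0,0,0,0,0],
    [0.4,0,0,0,0,0,0],
    [0.4,0,0,0,0,0,0],
    [0.4,0,0,0,0,0,0],
    [0.4,0,0,0,0,0,0],
  ],
)

```text
time: 11.43
position: [0.4666, -0.3151, -0.0102]
tool_rot: [3.139, 0.104, 0.001]
ft_force: [-0.2, -0.9, -4.1]
grip_width: 0.502
grip_force: 30.0
```

>>> jog_arm(
  commands=[
    [0.4,0,0,-0.003,0,0,0],
    [0.4,0,0,-0.006,0,0,0],
    [0.4,0,0,-0.006,0,0,0],
    [0.4,0,0,-0.006,0,0,0],
    [0.4,0,0,-0.006,0,0,0],
  ],
)

```text
time: 11.85
position: [0.4665, -0.3152, -0.0127]
tool_rot: [3.139, 0.104, 0.0]
ft_force: [-3.3, 1.2, 5.8]
grip_width: 0.506
grip_force: 30.0
```

>>> jog_arm(
  commands=[
    [0.8,0,0,0,0,0,0],
    [0.8,0,0,0,0,0,0],
    [0.8,0,0,0,0,0,0],
    [0.8,0,0,0,0,0,0],
    [0.8,0,0,0,0,0,0],
  ],
)

```text
time: 12.27
position: [0.4664, -0.315, -0.0138]
tool_rot: [3.14, 0.105, 0.0]
ft_force: [0.0, -0.7, 0.5]
grip_width: 0.763
grip_force: 0.0
```

>>> jog_arm(
  commands=[
    [0.85,0,0,0.05,0,0,0],
    [0.85,0,0,0.12,0,0,0],
    [0.85,0,0,0.2,0,0,0],
    [0.85,0,0,0.28,0,0,0],
    [0.85,0,0,0.36,0,0,0],
  ],
)

```text
time: 12.68
position: [0.4661, -0.3146, 0.168]
tool_rot: [3.14, 0.105, -0.0]
ft_force: [0.2, -0.4, 0.9]
grip_width: 0.851
grip_force: 0.0
```

>>> jog_arm(
  commands=[
    [0.85,0.005,0.076,0,0,0,-0.04],
    [0.85,0.01,0.152,0,0,0,-0.08],
    [0.85,0.015,0.228,0,0,0,-0.12],
    [0.85,0.02,0.304,0,0,0,-0.16],
    [0.85,0.026,0.38,0,0,0,-0.19],
  ],
)

```text
time: 13.1
position: [0.4791, -0.1233, 0.1664]
tool_rot: [3.14, -0.054, 0.001]
ft_force: [1.5, 0.0, -0.2]
grip_width: 0.85
grip_force: 0.0
```

>>> jog_arm(
  commands=[
    [0.85,0.005,0.076,0,0,0,0],
    [0.85,0.01,0.152,0,0,0,0],
    [0.85,0.015,0.228,0,0,0,0],
    [0.85,0.02,0.304,0,0,0,0],
    [0.85,0.026,0.38,0,0,0,0],
  ],
)

```text
time: 13.52
position: [0.4921, 0.0668, 0.1665]
tool_rot: [3.14, -0.052, 0.002]
ft_force: [0.9, -0.5, 0.7]
grip_width: 0.85
grip_force: 0.0
```

>>> jog_arm(
  commands=[
    [0.85,0.005,0.076,0,0,0,0],
    [0.85,0.01,0.152,0,0,0,0],
    [0.85,0.015,0.228,0,0,0,0],
    [0.85,0.02,0.304,0,0,0,0],
    [0.85,0.026,0.38,0,0,0,0],
  ],
)

```text
time: 13.93
position: [0.5053, 0.2567, 0.1664]
tool_rot: [3.141, -0.053, 0.001]
ft_force: [0.7, 0.4, 0.4]
grip_width: 0.852
grip_force: 0.0
```

>>> jog_arm(
  commands=[
    [0.85,0,0,0,0,0,0],
    [0.85,0,0,0,0,0,0],
    [0.85,0,0,0,0,0,0],
    [0.85,0,0,0,0,0,0],
    [0.85,0,0,0,0,0,0],
  ],
)

```text
time: 14.35
position: [0.506, 0.253, 0.1662]
tool_rot: [3.14, -0.057, 0.001]
ft_force: [0.3, -0.2, -0.2]
grip_width: 0.851
grip_force: 0.0
```

Run:
```python
from h import *
np.set_printoptions(precision=4,suppress=True)
a=shot("wrist","w7");s=ctrl.get_state();print(s["position"],s["tool_rot"],s["time"],s["joint_positions"])
t=shot("top","top7")
x=cv2.resize(a["frame"][60:340,120:440,::-1],(640,560),interpolation=cv2.INTER_CUBIC)
y=cv2.resize(t["frame"][195:270,370:425,::-1],(160,218),interpolation=cv2.INTER_CUBIC)
o=np.zeros((560,800,3),np.uint8);o[:,:640]=x;o[:218,640:]=y
cv2.imwrite("pics/w7b.png",o)
```

```text
[0.5059 0.2532 0.1663] [ 3.14   -0.0564  0.0007] 14.4 [ 0.3181  0.2724 -0.9679  1.6619  0.2314  1.3293 -2.2952]
```

View pics/w7b.png

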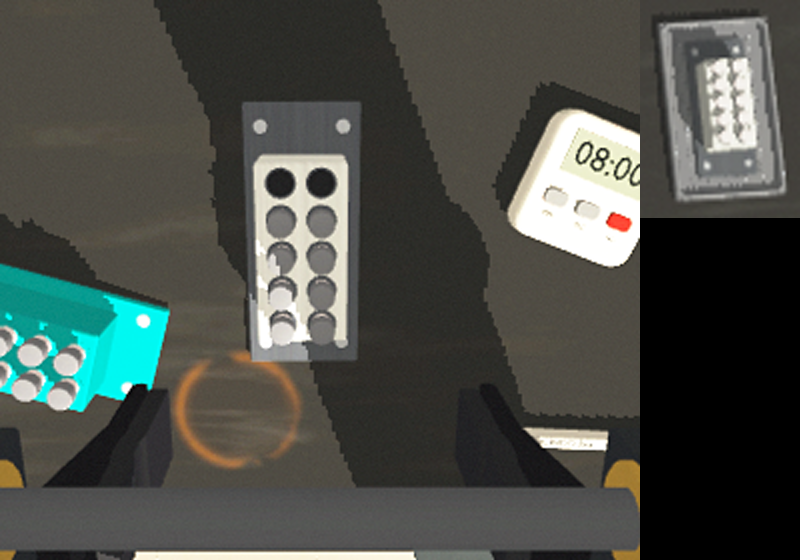

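Tenth picture: the finished block sits centred in the tray. The fresh block, with its two empty places at the back, has plate corners at crop (242,102), (361,102), (357,361), (251,361) and body-top corners at (253,155), (347,155), (345,342), (258,342).

Run:
```python
from h import *
np.set_printoptions(precision=4,suppress=True)
W=lambda u,v:("w7",(120+u/2,60+v/2)); T=lambda u,v:("top0",(185+u*.3,150+v*.3))
P=[(242,102),(361,102),(357,361),(251,361)];TP=[(36,151),(101,152),(93,306),(26,304)]
B=[(253,155),(347,155),(345,342),(258,342)];TB=[(33,170),(84,170),(80,277),(30,274)]
for A,TA,z in((P,TP,.006),(B,TB,.044)):
    X=np.array([atz(*W(*p),z)[:2] for p in A]);m=(X[0]+X[1]-X[2]-X[3])
    print(X,X.mean(0),np.arctan2(m[1],m[0]),"tri z",[round(tri([W(*p),T(*q)])[2],4) for p,q in zip(A,TA)])
```

```text
[[0.5823 0.2857]
 [0.5802 0.2262]
 [0.4408 0.2305]
 [0.4429 0.2899]] [0.5115 0.2581] -0.030189025144626968 tri z [np.float64(-0.0113), np.float64(-0.0046), np.float64(0.0024), np.float64(0.0026)]
[[0.5595 0.2785]
 [0.558  0.2355]
 [0.4667 0.2384]
 [0.4682 0.2816]] [0.5131 0.2585] -0.03271941943426964 tri z [np.float64(0.0264), np.float64(0.0312), np.float64(0.0307), np.float64(0.0329)]
```

>>> jog_arm(
  commands=[
    [0.85,0.01,0.009,-0.07,0,0,0],
    [0.85,0.01,0.009,-0.145,0,0,0],
    [0.85,0.01,0.009,-0.22,0,0,0],
    [0.85,0.01,0.009,-0.29,0,0,0],
    [0.85,0.01,0.009,-0.345,0,0,0],
  ],
)

```text
time: 14.87
position: [0.5095, 0.2577, -0.0089]
tool_rot: [3.14, -0.054, -0.003]
ft_force: [0.3, -0.3, 0.3]
grip_width: 0.853
grip_force: 0.0
```

>>> jog_arm(
  commands=[
    [0.85,0,0,-0.014,0,0,0],
    [0.85,0,0,-0.028,0,0,0],
    [0.85,0,0,-0.028,0,0,0],
    [0.4,0,0,-0.028,0,0,0],
    [0.4,0,0,-0.028,0,0,0],
  ],
)

```text
time: 15.28
position: [0.5119, 0.2603, -0.0182]
tool_rot: [-3.14, 0.052, -0.005]
ft_force: [0.4, -0.5, -0.1]
grip_width: 0.774
grip_force: 0.0
```

>>> jog_arm(
  commands=[
    [0.4,0,0,0,0,0,0],
    [0.4,0,0,0,0,0,0],
    [0.4,0,0,0,0,0,0],
    [0.4,0,0,0,0,0,0],
    [0.4,0,0,0,0,0,0],
  ],
)

```text
time: 15.7
position: [0.5107, 0.2589, -0.0196]
tool_rot: [3.14, -0.052, 0.001]
ft_force: [-1.4, -2.7, 5.1]
grip_width: 0.5
grip_force: 30.0
```

>>> jog_arm(
  commands=[
    [0.4,0,0,0,0,0,0],
    [0.4,0,0,0,0,0,0],
    [0.4,0,0,0,0,0,0],
    [0.4,0,0,0,0,0,0],
    [0.4,0,0,0,0,0,0],
  ],
)

```text
time: 16.12
position: [0.5107, 0.2589, -0.0196]
tool_rot: [3.14, -0.052, 0.001]
ft_force: [-1.9, -2.7, 6.3]
grip_width: 0.504
grip_force: 30.0
```

>>> jog_arm(
  commands=[
    [0.4,0,0,0.04,0,0,0],
    [0.4,0,0,0.11,0,0,0],
    [0.4,0,0,0.18,0,0,0],
    [0.4,0,0,0.25,0,0,0],
    [0.4,0,0,0.31,0,0,0],
  ],
)

```text
time: 16.53
position: [0.5096, 0.2598, 0.136]
tool_rot: [-3.141, 0.051, 0.001]
ft_force: [0.9, 0.9, -4.2]
grip_width: 0.505
grip_force: 30.0
```

>>> jog_arm(
  commands=[
    [0.4,0.005,-0.065,0,0,0,-0.01],
    [0.4,0.01,-0.13,0,0,0,-0.02],
    [0.4,0.015,-0.195,0,0,0,-0.03],
    [0.4,0.02,-0.26,0,0,0,-0.036],
    [0.4,0.022,-0.326,0,0,0,-0.036],
  ],
)

```text
time: 16.95
position: [0.5204, 0.0951, 0.1337]
tool_rot: [-3.14, 0.081, 0.002]
ft_force: [0.6, -0.2, -4.3]
grip_width: 0.506
grip_force: 30.0
```

>>> jog_arm(
  commands=[
    [0.4,0.005,-0.065,0,0,0,0],
    [0.4,0.01,-0.13,0,0,0,0],
    [0.4,0.015,-0.195,0,0,0,0],
    [0.4,0.02,-0.26,0,0,0,0],
    [0.4,0.022,-0.326,0,0,0,0],
  ],
)

```text
time: 17.37
position: [0.5315, -0.0676, 0.1337]
tool_rot: [-3.14, 0.081, 0.002]
ft_force: [1.2, 0.1, -3.2]
grip_width: 0.502
grip_force: 30.0
```

>>> jog_arm(
  commands=[
    [0.4,0,0,0,0,0,0],
    [0.4,0,0,-0.02,0,0,0],
    [0.4,0,0,-0.04,0,0,0],
    [0.4,0,0,-0.06,0,0,0],
    [0.4,0,0,-0.06,0,0,0],
  ],
)

```text
time: 17.78
position: [0.5298, -0.0646, 0.1014]
tool_rot: [-3.139, 0.077, 0.009]
ft_force: [-0.7, -1.0, -5.1]
grip_width: 0.503
grip_force: 30.0
```

Run:
```python
from h import *
np.set_printoptions(precision=4,suppress=True)
shot("top","top8");shot("wrist","w8");s=ctrl.get_state();print(s["position"],s["tool_rot"],s["time"],s["ft_force"],s["grip_width"])
```

```text
[ 0.5315 -0.0651  0.1037] [-3.1399  0.0778  0.0031] 17.8833 [ 0.1504  1.2337 -3.6782] 0.5011402642982149
```

>>> jog_arm(
  commands=[
    [0.4,0,-0.004,-0.025,0,0,-0.004],
    [0.4,0,-0.004,-0.05,0,0,-0.004],
    [0.4,0,-0.004,-0.075,0,0,-0.004],
    [0.4,0,-0.004,-0.097,0,0,-0.004],
    [0.4,0,-0.004,-0.097,0,0,-0.004],
  ],
)

```text
time: 18.3
position: [0.5297, -0.0682, 0.0529]
tool_rot: [-3.139, 0.085, 0.009]
ft_force: [-1.3, 0.6, -4.4]
grip_width: 0.504
grip_force: 30.0
```

>>> jog_arm(
  commands=[
    [0.4,0,0,-0.003,0,0,0],
    [0.4,0,0,-0.006,0,0,0],
    [0.4,0,0,-0.006,0,0,0],
    [0.4,0,0,-0.006,0,0,0],
    [0.4,0,0,-0.006,0,0,0],
  ],
)

```text
time: 18.72
position: [0.5328, -0.0685, 0.0538]
tool_rot: [3.14, -0.085, 0.001]
ft_force: [0.7, -0.4, -3.7]
grip_width: 0.504
grip_force: 30.0
```

>>> jog_arm(
  commands=[
    [0.4,0,0.003,-0.003,0,0,0],
    [0.4,0,0.003,-0.006,0,0,0],
    [0.4,0,0.003,-0.008,0,0,0],
    [0.4,0,0.003,-0.008,0,0,0],
    [0.4,0,0.003,-0.008,0,0,0],
  ],
)

```text
time: 19.13
position: [0.5326, -0.0666, 0.0503]
tool_rot: [3.14, -0.084, 0.0]
ft_force: [-3.3, 1.8, 5.7]
grip_width: 0.498
grip_force: 30.0
```

>>> jog_arm(
  commands=[
    [0.4,0.016,-0.001,0,0,0,0],
    [0.4,0.032,-0.002,0,0,0,0],
    [0.4,0.048,-0.003,0,0,0,0],
    [0.4,0.064,-0.004,0,0,0,0],
    [0.4,0.078,-0.004,0,0,0,0],
  ],
)

```text
time: 19.55
position: [0.5695, -0.0692, 0.0503]
tool_rot: [3.139, -0.085, -0.007]
ft_force: [-10.9, 1.2, 11.7]
grip_width: 0.502
grip_force: 30.0
```

>>> jog_arm(
  commands=[
    [0.4,0.004,0,0,0,0,0],
    [0.4,0.008,0,0,0,0,0],
    [0.4,0.012,-0.001,0,0,0,0],
    [0.4,0.016,-0.001,0,0,0,0],
    [0.4,0.02,-0.001,0,0,0,0],
  ],
)

```text
time: 19.97
position: [0.5792, -0.0695, 0.0503]
tool_rot: [3.139, -0.085, -0.007]
ft_force: [-10.7, 0.2, 11.3]
grip_width: 0.505
grip_force: 30.0
```

>>> jog_arm(
  commands=[
    [0.4,0.003,0,0,0,0,0],
    [0.4,0.006,0,0,0,0,0],
    [0.4,0.008,0,0,0,0,0],
    [0.4,0.01,0,0,0,0,0],
    [0.4,0.01,0,0,0,0,0],
  ],
)

```text
time: 20.38
position: [0.5834, -0.0696, 0.0503]
tool_rot: [3.139, -0.085, -0.01]
ft_force: [-13.8, -0.6, 12.9]
grip_width: 0.499
grip_force: 30.0
```

>>> jog_arm(
  commands=[
    [0.4,0.002,0,0,0,0,0],
    [0.4,0.004,0,0,0,0,0],
    [0.4,0.006,0,0,0,0,0],
    [0.4,0.006,0,0,0,0,0],
    [0.4,0.006,0,0,0,0,0],
  ],
)

```text
time: 20.8
position: [0.5832, -0.0697, 0.0503]
tool_rot: [3.138, -0.086, -0.02]
ft_force: [-20.3, 0.4, 19.8]
grip_width: 0.504
grip_force: 30.0
```

>>> jog_arm(
  commands=[
    [0.4,-0.005,0,0,0,0,0],
    [0.8,-0.005,0,0,0,0,0],
    [0.8,-0.005,0,0,0,0,0],
    [0.8,-0.005,0,0,0,0,0],
    [0.8,-0.005,0,0,0,0,0],
  ],
)

```text
time: 21.22
position: [0.5874, -0.0696, 0.0494]
tool_rot: [-3.14, 0.085, -0.002]
ft_force: [0.1, 0.8, 0.8]
grip_width: 0.723
grip_force: 0.0
```

>>> jog_arm(
  commands=[
    [0.8,0,0,0.05,0,0,0],
    [0.8,0,0,0.12,0,0,0],
    [0.8,0,0,0.2,0,0,0],
    [0.8,0,0,0.24,0,0,0],
    [0.8,0,0,0.24,0,0,0],
  ],
)

```text
time: 21.63
position: [0.5908, -0.0692, 0.1751]
tool_rot: [3.139, -0.085, 0.016]
ft_force: [1.3, 0.5, 0.2]
grip_width: 0.798
grip_force: 0.0
```

>>> jog_arm(
  commands=[
    [0.8,0,0,0,0,0,0],
    [0.8,0,0,0,0,0,0],
    [0.8,0,0,0,0,0,0],
    [0.8,0,0,0,0,0,0],
    [0.8,0,0,0,0,0,0],
  ],
)

```text
time: 22.05
position: [0.5861, -0.0694, 0.1681]
tool_rot: [-3.14, 0.085, 0.003]
ft_force: [-0.3, 0.5, -0.5]
grip_width: 0.796
grip_force: 0.0
```

Run:
```python
from h import *
np.set_printoptions(precision=4,suppress=True)
a=shot("wrist","w9");s=ctrl.get_state();print(s["position"],s["tool_rot"],s["time"],s["grip_width"])
# dark plate front tongue: scan lengthwise through block line (platform white -> plate dark) at z=.076
g=cv2.cvtColor(a["frame"],cv2.COLOR_RGB2GRAY)
def scan(pts): return [int(g[int(round(v)),int(round(u))]) for u,v in (proj("w9",p) for p in pts)]
for yo in(-.02,0.02):
  xs=np.arange(-.085,-.05,.0025); print(yo,[(round(x*1e3,1),v) for x,v in zip(xs,scan([(.583+x+.05*yo,-.070-.05*x+yo,.076) for x in xs]))])
ys=np.arange(-.045,.046,.0025)
for xo in (-.055,-.06):
  print(xo,[(round(y*1e3,1),v) for y,v in zip(ys,scan([(.583+xo+.05*y,-.07-.05*xo+y,.076) for y in ys]))])
# knob blob
m=(g<60).astype(np.uint8);u,v=map(int,proj("w9",(.451,-.008,.117)));print("knob exp",u,v)
```

```text
[ 0.5863 -0.0694  0.1683] [-3.14    0.0845  0.0024] 22.1 0.8004594702367861
-0.02 [(np.float64(-85.0), 246), (np.float64(-82.5), 247), (np.float64(-80.0), 247), (np.float64(-77.5), 246), (np.float64(-75.0), 247), (np.float64(-72.5), 247), (np.float64(-70.0), 247), (np.float64(-67.5), 217), (np.float64(-65.0), 96), (np.float64(-62.5), 94), (np.float64(-60.0), 141), (np.float64(-57.5), 250), (np.float64(-55.0), 249), (np.float64(-52.5), 250), (np.float64(-50.0), 251)]
0.02 [(np.float64(-85.0), 243), (np.float64(-82.5), 244), (np.float64(-80.0), 243), (np.float64(-77.5), 243), (np.float64(-75.0), 243), (np.float64(-72.5), 243), (np.float64(-70.0), 244), (np.float64(-67.5), 210), (np.float64(-65.0), 89), (np.float64(-62.5), 94), (np.float64(-60.0), 131), (np.float64(-57.5), 214), (np.float64(-55.0), 247), (np.float64(-52.5), 225), (np.float64(-50.0), 175)]
-0.055 [(np.float64(-45.0), 248), (np.float64(-42.5), 246), (np.float64(-40.0), 248), (np.float64(-37.5), 247), (np.float64(-35.0), 243), (np.float64(-32.5), 245), (np.float64(-30.0), 251), (np.float64(-27.5), 99), (np.float64(-25.0), 
[... 960 characters left out ...]
2.5), 84), (np.float64(-20.0), 141), (np.float64(-17.5), 162), (np.float64(-15.0), 157), (np.float64(-12.5), 148), (np.float64(-10.0), 144), (np.float64(-7.5), 142), (np.float64(-5.0), 140), (np.float64(-2.5), 139), (np.float64(0.0), 140), (np.float64(2.5), 140), (np.float64(5.0), 123), (np.float64(7.5), 152), (np.float64(10.0), 149), (np.float64(12.5), 144), (np.float64(15.0), 141), (np.float64(17.5), 137), (np.float64(20.0), 131), (np.float64(22.5), 141), (np.float64(25.0), 96), (np.float64(27.5), 94), (np.float64(30.0), 86), (np.float64(32.5), 161), (np.float64(35.0), 245), (np.float64(37.5), 242), (np.float64(40.0), 246), (np.float64(42.5), 247), (np.float64(45.0), 244)]
knob exp 215 364
```

>>> jog_arm(
  commands=[
    [0.5,-0.065,0.03,0,0,0,0],
    [0.5,-0.13,0.06,0,0,0,0],
    [0.5,-0.195,0.09,0,0,0,0],
    [0.5,-0.268,0.123,0,0,0,0],
    [0.5,-0.268,0.123,0,0,0,0],
  ],
  grip_force=15,
)

```text
time: 22.52
position: [0.4464, -0.005, 0.1688]
tool_rot: [3.134, -0.079, -0.006]
ft_force: [0.9, 0.4, -0.0]
grip_width: 0.535
grip_force: 0.0
```

>>> jog_arm(
  commands=[
    [0.5,0,0,0,0,0,0],
    [0.5,0,0,0,0,0,0],
    [0.5,0,0,0,0,0,0],
    [0.5,0,0,0,0,0,0],
    [0.5,0,0,0,0,0,0],
  ],
)

```text
time: 22.93
position: [0.4534, -0.008, 0.1689]
tool_rot: [-3.138, 0.085, 0.001]
ft_force: [0.3, -0.4, -0.6]
grip_width: 0.497
grip_force: 0.0
```

>>> jog_arm(
  commands=[
    [0.5,-0.002,0,-0.05,0,0,0],
    [0.5,-0.002,0,-0.11,0,0,0],
    [0.5,-0.002,0,-0.17,0,0,0],
    [0.5,-0.002,0,-0.222,0,0,0],
    [0.5,-0.002,0,-0.222,0,0,0],
  ],
)

```text
time: 23.35
position: [0.4477, -0.0073, 0.0535]
tool_rot: [-3.137, 0.084, 0.015]
ft_force: [-1.6, 0.1, -0.1]
grip_width: 0.5
grip_force: 0.0
```

>>> jog_arm(
  commands=[
    [0.1,0,0,0,0,0,0],
    [0.1,0,0,0,0,0,0],
    [0.1,0,0,0,0,0,0],
    [0.1,0,0,0,0,0,0],
    [0.1,0,0,0,0,0,0],
  ],
)

```text
time: 23.77
position: [0.4529, -0.0082, 0.0595]
tool_rot: [3.14, -0.085, 0.003]
ft_force: [0.5, -0.3, 0.8]
grip_width: 0.211
grip_force: 0.0
```

>>> jog_arm(
  commands=[
    [0.1,0,0,0,0,0,0],
    [0.1,0,0,0,0,0,0],
    [0.1,0,0,0,0,0,0],
    [0.1,0,0,0,0,0,0],
    [0.1,0,0,0,0,0,0],
  ],
)

```text
time: 24.18
position: [0.4527, -0.0081, 0.0593]
tool_rot: [3.14, -0.085, 0.002]
ft_force: [-0.3, 1.2, 6.3]
grip_width: 0.175
grip_force: 15.0
```

>>> jog_arm(
  commands=[
    [0.1,-0.001,-0.02,0,0,0,0],
    [0.1,0.002,-0.04,0,0,0,0],
    [0.1,0.007,-0.06,0,0,0,0],
    [0.1,0.018,-0.08,0,0,0,0],
    [0.1,0.018,-0.08,0,0,0,0],
  ],
)

```text
time: 24.6
position: [0.4616, -0.0488, 0.0588]
tool_rot: [-3.14, 0.087, -0.001]
ft_force: [-2.2, 0.7, 6.9]
grip_width: 0.173
grip_force: 15.0
```

>>> jog_arm(
  commands=[
    [0.1,0.012,-0.016,0,0,0,0],
    [0.1,0.029,-0.031,0,0,0,0],
    [0.1,0.048,-0.042,0,0,0,0],
    [0.1,0.069,-0.049,0,0,0,0],
    [0.1,0.091,-0.052,0,0,0,0],
  ],
)

```text
time: 25.02
position: [0.5055, -0.0728, 0.0584]
tool_rot: [-3.14, 0.084, 0.004]
ft_force: [-3.5, 3.5, 6.4]
grip_width: 0.173
grip_force: 15.0
```

>>> jog_arm(
  commands=[
    [0.1,0.002,0,0,0,0,0],
    [0.1,0.004,0,0,0,0,0],
    [0.1,0.004,0,0,0,0,0],
    [0.1,0.004,0,0,0,0,0],
    [0.1,0.004,0,0,0,0,0],
  ],
)

```text
time: 25.43
position: [0.5074, -0.0729, 0.0584]
tool_rot: [-3.14, 0.083, 0.003]
ft_force: [-2.9, 1.7, 5.3]
grip_width: 0.178
grip_force: 15.0
```

>>> jog_arm(
  commands=[
    [0.1,0.003,0,0,0,0,0],
    [0.1,0.006,0,0,0,0,0],
    [0.1,0.006,0,0,0,0,0],
    [0.1,0.006,0,0,0,0,0],
    [0.1,0.006,0,0,0,0,0],
  ],
)

```text
time: 25.85
position: [0.5074, -0.073, 0.0582]
tool_rot: [3.14, -0.084, -0.012]
ft_force: [-10.0, 1.1, 10.2]
grip_width: 0.174
grip_force: 15.0
```

>>> jog_arm(
  commands=[
    [0.4,0,0,0,0,0,0],
    [0.4,0,0,0,0,0,0],
    [0.4,0,0,0,0,0,0],
    [0.4,0,0,0,0,0,0],
    [0.4,0,0,0,0,0,0],
  ],
)

```text
time: 26.27
position: [0.5114, -0.074, 0.0582]
tool_rot: [3.14, -0.085, 0.0]
ft_force: [-1.1, 0.9, -1.4]
grip_width: 0.382
grip_force: 0.0
```

>>> jog_arm(
  commands=[
    [0.4,0,0,0.05,0,0,0],
    [0.4,0,0,0.12,0,0,0],
    [0.4,0,0,0.2,0,0,0],
    [0.4,0,0,0.24,0,0,0],
    [0.4,0,0,0.24,0,0,0],
  ],
)

```text
time: 26.68
position: [0.5149, -0.0742, 0.1835]
tool_rot: [3.138, -0.085, 0.014]
ft_force: [1.1, -0.1, 0.5]
grip_width: 0.4
grip_force: 0.0
```

>>> jog_arm(
  commands=[
    [0.4,0,0,0,0,0,0],
    [0.4,0,0,0,0,0,0],
    [0.4,0,0,0,0,0,0],
    [0.4,0,0,0,0,0,0],
    [0.4,0,0,0,0,0,0],
  ],
)

```text
time: 27.1
position: [0.5106, -0.0738, 0.1771]
tool_rot: [-3.14, 0.085, 0.003]
ft_force: [0.2, -0.7, -0.1]
grip_width: 0.399
grip_force: 0.0
```

Run:
```python
from h import *
np.set_printoptions(precision=4,suppress=True)
a=shot("wrist","w10");s=ctrl.get_state();print(s["position"],s["ft_force"],s["time"])
g=cv2.cvtColor(a["frame"],cv2.COLOR_RGB2GRAY)
def scan(pts): return [int(g[int(round(v)),int(round(u))]) for u,v in (proj("w10",p) for p in pts)]
# cross knob top plane z=.117 along x and y
xs=np.arange(-.03,.031,.003)
print("y",[(int(round(1e3*x)),v) for x,v in zip(xs,scan([(.506,-.0735+x,.115) for x in xs]))])
print("x",[(int(round(1e3*x)),v) for x,v in zip(xs,scan([(.506+x,-.0735,.115) for x in xs]))])
# plate front edge, side away from knob
xs=np.arange(-.085,-.05,.0025)
print("plate",[(round(x*1e3,1),v) for x,v in zip(xs,scan([(.583+x+.05*-.022,-.070-.05*x-.022,.076) for x in xs]))])
```

```text
[ 0.5108 -0.0738  0.1774] [ 0.044 -0.666 -0.448] 27.15
y [(-30, 245), (-27, 244), (-24, 242), (-21, 243), (-18, 242), (-15, 240), (-12, 244), (-9, 245), (-6, 16), (-3, 30), (0, 29), (3, 27), (6, 24), (9, 245), (12, 243), (15, 245), (18, 242), (21, 243), (24, 241), (27, 238), (30, 242)]
x [(-30, 33), (-27, 243), (-24, 243), (-21, 243), (-18, 242), (-15, 246), (-12, 246), (-9, 247), (-6, 29), (-3, 25), (0, 29), (3, 28), (6, 15), (9, 15), (12, 15), (15, 100), (18, 107), (21, 104), (24, 46), (27, 47), (30, 94)]
plate [(np.float64(-85.0), 242), (np.float64(-82.5), 242), (np.float64(-80.0), 243), (np.float64(-77.5), 242), (np.float64(-75.0), 242), (np.float64(-72.5), 243), (np.float64(-70.0), 242), (np.float64(-67.5), 174), (np.float64(-65.0), 95), (np.float64(-62.5), 93), (np.float64(-60.0), 89), (np.float64(-57.5), 215), (np.float64(-55.0), 216), (np.float64(-52.5), 95), (np.float64(-50.0), 90)]
```

The gate is against its stop, the knob is back at its shut position and the fresh block is against the stop, so I'm handing in.

```bash
python3 -c "
from bench import ctrl
print(ctrl.close_job())"
```

```text
the job is handed in; nothing more can be done
None
```

I handed the job in at about 27 s: the finished block is in the tray, the fresh block is fully home under the lip and the gate is shut against its stop; the hand-in returned no verdict.

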